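# Hold a glass print plate over the inspection camera

## Task

Two glass print plates lie on black stands. Take the one that carries the small two-compartment box by its ground edges only, never touching its glass faces or the box, lift it off its stand and bring it, level all the way so that the loose box stays standing on it, over the upward-looking inspection camera, with the box centred above the lens and the glass about 10 cm above the lens. Keep it still and level there for three seconds and finish while still holding it there, not putting it down; leave the other plate and its print alone.

Things in the scene. Friction and masses are not known exactly. Their poses are not given: they have to be found in the camera images.
- plate_box: Glass plate that carries the two-compartment box: 130 mm long (own x), 60 wide (own y), 5 thick, about 100 g. Clear faces, not to be touched, within a grey ground border 4 mm wide, which may be. Origin: centre of its underside, 50 mm above the table at the start; z up. It overhangs the stand's supports by 12 mm along both long edges, which are free to be gripped anywhere along their length.
- print_box: The orange printed box with two open compartments: 40 mm (own x) by 24 mm (own y), 20 mm high, about 25 g, standing loose on the glass (not stuck) up to 30 mm from the plate's middle along its length. Origin at the centre of its underside, which lies 5 mm above the plate's origin.
- stand_box: Black stand fixed to the table under plate_box: base 150 (own x) x 40 x 6 mm high, two cross supports 36 mm wide (own y), 50 mm high, 45 mm either side of the middle, and at each end a stop 24 mm wide, 54 mm high, about 2.5 mm beyond the plate's short edge; nothing along the long sides. Origin: centre of its underside, on the table.
- plate_hook: The other glass plate, of the same make and size, on the other stand; it carries the flat orange hook. Origin at the centre of its underside. To be left alone.
- print_hook: Flat J-shaped orange printed hook, 44 by 30 mm, 6 mm thick, loose on the other plate. Origin at about the middle of its underside. To be left alone.
- stand_hook: The stand under plate_hook, fixed, of the same make and size as stand_box. Origin at the centre of its underside, on the table.
- camera: Upward-looking inspection camera fixed to the table: grey square housing 84 by 84 mm, 26 mm high, with a ring light and a black lens barrel 44 mm in diameter whose top is 50 mm above the table. Origin at the centre of its underside.
- lens (a point): Centre of the camera's lens, on top of the barrel, 50 mm above the table; the camera looks straight up from it.
Things that resemble listed ones, but are neither listed nor needed, are in the scene too. What is shaped like the plate_box but pink or purple is not meant.

How it is judged:
On the way, in this order (a step that is already met when the one before it is completed fails the run):
1. the plate is gripped and lifted clear of its stand, level (z of plate_box in the frame of stand_box above 0.075 m and contact force between the fingers and plate_box above 2 N and contact force between plate_box and stand_box below 0.05 N and angle between plate_box's own z axis and vertical below 0.15 rad), for 0.1 s.
2. the plate is held still and level over the lens for two seconds with the box standing on it (horizontal distance between print_box and lens below 0.025 m and z of plate_box in the frame of lens between 0.07 and 0.13 m and angle between plate_box's own z axis and vertical below 0.09 rad and linear speed of plate_box below 0.03 m/s and angular speed of plate_box below 0.2 rad/s and contact force between the fingers and plate_box above 2 N and contact force between plate_box and stand_box below 0.05 N and contact force between plate_box and stand_hook below 0.05 N and contact force between plate_box and camera below 0.05 N and z of print_box in the frame of plate_box between 0.002 and 0.008 m and x of print_box in the frame of plate_box between -0.065 and 0.065 m and y of print_box in the frame of plate_box between -0.03 and 0.03 m and angle between print_box's own z axis and vertical below 0.12 rad and contact force between print_box and plate_box above 0.03 N and linear speed of print_box below 0.04 m/s), for 2 s.
At the end, for the whole second after the job is handed in: The plate is held by the fingers alone, still, within 5 degrees of level, its underside 70 to 130 mm above the lens, with the box standing on it and the box's middle within 25 mm of the lens sideways; plate free of stands and camera (all of step 2); the arm keeps its last pose, push and grip.
It fails at once if a glass face of the plate is touched (contact force between plate_box_c0 and the fingers above 0.3 N or contact force between plate_box_c0 and the arm above 0.3 N).
It fails at once if the printed box is touched by the robot (contact force between print_box and the fingers above 0.3 N or contact force between print_box and the arm above 0.3 N).
It fails at once if the plate is tipped more than 15 degrees (angle between plate_box's own z axis and vertical above 0.26 rad).
It fails at once if the box falls off the plate or tips over (z of print_box in the frame of plate_box below -0.005 m or angle between print_box's own z axis and vertical above 0.5 rad).
It fails at once if the other plate or its print is disturbed (distance of plate_hook from where it was at the start of the episode above 0.015 m or distance of print_hook from where it was at the start of the episode above 0.02 m).
It also fails if it takes over 43 s, if anything falls off the work surface, if the arm or the gripper's body presses on something with over 40 N, if the wrist force passes 120 N, or if a joint passes its speed limit or range.

## Robot

A 7-joint arm with a two-finger parallel gripper is mounted at the origin on the work surface. World frame = base frame: x ahead of the robot, y to its left, z up, the work surface at z = 0. Lengths are in m, angles in rad, forces in N, time in s.
With the tool pointing down it reaches from about 0.425 to 0.875 m from the base axis. Payload 4.7 kg.
Tool frame: the origin (TCP) lies where the fingers leave the gripper's body, on its centre line; the fingertips stand 70 mm ahead of it and the grasp point (between the pads) lies 51 mm ahead of it; z points along the fingers, y is the line along which they close (so a half turn about z gives the same grasp; the last joint's range is limited). The gripper opens to 87 mm and grips with 3 to 60 N. Pads are 19 mm wide; open, the fingers measure 117 mm over their backs; the gripper's body (75 mm by 190 mm) begins 51 mm behind the grasp point.
Start: joints at [1.171, 0.321, -0.07, 1.45, 0.023, 1.371, -0.057], TCP at [0.261, -0.595, 0.292] pointing down, gripper open.
Joint ranges: [-2.86, 2.86], [-0.3, 2.09], [-1.38, 1.24], [0.06, 2.45], [-1.56, 4.7], [0.09, 2.05], [-2.69, 2.69]. Speed limits (rad/s): [2.57, 2.57, 3.14, 3.14, 3.14, 3.14, 3.14].

## Interface

Orientations are given as a rotation vector (axis times angle).
In Python, from bench import ctrl gives the robot as it stands.
- The arm moves only by the tool play_rows, never from a script. Its argument "increments" is a list that holds one entry, the list of rows, each a list of 7 numbers: the shift along the tool's x, y, z as a fraction of full scale, then the turn, a rotation vector about the tool's x, y, z as a fraction of full scale, then the gripper command: -1 is shut, 1 is fully open, values between are in proportion. A call has 1 to 8 rows; each row is the pose to reach, as a shift and turn from the pose commanded when the call began, along the tool's axes at that moment; what a row does not reach only later rows make up. Full scale, the value 1, is 0.1 m for a shift and 90 degrees for a turn. A row lasts 1/10 s, in which the tool goes at most 50 mm and 8.59 degrees, less where a joint would pass 70% of its speed; a pose out of reach is approached as far as the arm can. A call with a number of a shift or a turn outside -1 to 1 is refused whole. A call with a gripper value outside its range is refused whole. The fingers move at their own pace and stop on an object; "squeeze" is the grip in N (left out, the last holds). Time passes only in rows, so rows that repeat a pose let the fingers close. It gives the time, the measured TCP pose, the force, the opening and the grip force at its end, in the units of the state.
- ctrl.get_state(): the state, without advancing time (a new reading comes with each control period).
- ctrl.get_image(name): name is "side" or "top" or "wrist"; returns the picture (384x512x3 uint8, red, green, blue); there is no depth.
- ctrl.get_calibration(name): a dict with "vertical_fov" (degrees; the focal length in pixels is half the picture's height over the tangent of half this angle, whatever the lens; pixels are square), "cx", "cy" (the principal point, pixels), "R" (3x3) and "t" (3): a world point X has camera coordinates R X + t; the wrist camera has in their place "T_tool_cam" (4x4, takes a point from camera to tool coordinates, whose origin is the TCP and whose axes are the flange's). Camera axes: x right, y down, z forward; pixel columns grow to the right and rows downward; lengths in m; the calibration is good to about 2 mm. A picture is of the moment at which its call begins: read the wrist's pose just before it. get_calibration takes no time and is no camera call.
- ctrl.close_job(): hands the job in; it is judged then, once.
The state is a dict: "time": time; "joint_positions": joint angles; "qd": joint speeds; "joint_torque": joint torques, N m; "position": TCP position; "tool_rot": TCP orientation; "ft_force": force on the tool from outside, world axes, zero at the start; "torque": the same for the moment, N m; "grip_width": opening from 0.0 (shut) to 1.0 (fully open); "grip_force": force on a finger pad.
Only numpy, scipy, OpenCV 4.12 (cv2) and the standard library are available. Lean on these libraries where they do the work, as an engineer would, in place of code of your own. Each camera call takes 0.05 s, during which the arm holds its last target. There are 200 camera calls.

## Working session

There is one attempt and no reset: what is moved stays moved. The work goes in short steps, Python scripts to look and compute and a tool call to move; the robot and the scene stay as the last step left them, time stands still between calls to the robot, and variables do not carry over. Pictures are saved under pics/ and viewed, at most 10 in all, crops included, and the job is handed in when it is done.

Besides the shell and the picture viewer there is one more tool, called after ">>>" as name([rows], argument=value, ...), one row to a line, values as JSON. play_rows: Moves the arm, as the interface text tells. Shift numbers are shares of 0.1 m and turn numbers shares of 90 degrees, none past 1 either way. Its arguments: {"type":"object","properties":{"increments":{"type":"array"},"squeeze":{"type":"number"}},"required":["increments"]}

```bash
mkdir -p pics; ls
python3 - <<'E'
from bench import ctrl
import cv2,numpy as np
s=ctrl.get_state();print({k:np.round(v,3) for k,v in s.items()})
for n in("side","top"):
    im=ctrl.get_image(n);cv2.imwrite(f"pics/{n}0.png",im[...,::-1])
    print(n,ctrl.get_calibration(n))
print(ctrl.get_calibration("wrist"))
E
```

```text
pics
{'time': np.float64(0.0), 'joint_positions': array([ 1.171,  0.322, -0.07 ,  1.452,  0.023,  1.371, -0.057]), 'qd': array([ 0.001,  0.001, -0.001, -0.002,  0.001,  0.   ,  0.   ]), 'joint_torque': array([-1.0000e-03, -4.9128e+01, -4.0500e-01, -3.1253e+01, -6.4000e-02,
        4.4000e-02,  0.0000e+00]), 'position': array([ 0.261, -0.595,  0.291]), 'tool_rot': array([-3.073e+00, -6.450e-01,  1.000e-03]), 'ft_force': array([ 0.556, -0.056, -0.181]), 'torque': array([-0.003, -0.039,  0.003]), 'grip_force': np.float64(0.0), 'grip_width': np.float64(1.0)}
side {'vertical_fov': 55.68932681336049, 'cx': 251.98934719103278, 'cy': 188.41318175969212, 'R': array([[-0.7050751 , -0.70897327, -0.01503324],
       [-0.3335482 ,  0.35027315, -0.87524529],
       [ 0.62579126, -0.61209935, -0.48344564]]), 't': array([0.32228705, 0.19434026, 0.84033171])}
top {'vertical_fov': 47.504919215657644, 'cx': 255.328585427285, 'cy': 191.18470089537624, 'R': array([[-0.02341321, -0.99951622, -0.02047305],
       [-0.99789466,  0.02460435, -0.06000734],
       [ 0.06048204,  0.01902498, -0.99798796]]), 't': array([0.03560015, 0.44024832, 1.07746158])}
{'vertical_fov': 58.08473870446714, 'cx': 254.42227635333487, 'cy': 192.87734394995869, 'T_tool_cam': array([[ 2.16183001e-03, -9.59017739e-01, -2.83337789e-01,
         7.85332969e-02],
       [ 9.99997209e-01,  2.34318578e-03, -3.01169681e-04,
        -2.29142488e-04],
       [ 9.52740145e-04, -2.83336347e-01,  9.59020128e-01,
        -9.17976032e-02],
       [ 0.00000000e+00,  0.00000000e+00,  0.00000000e+00,
         1.00000000e+00]])}
```

View pics/top0.png

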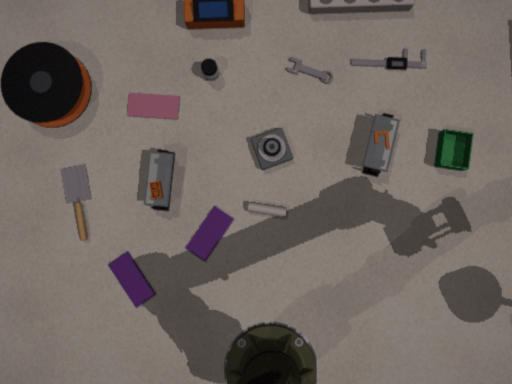

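View pics/side0.png

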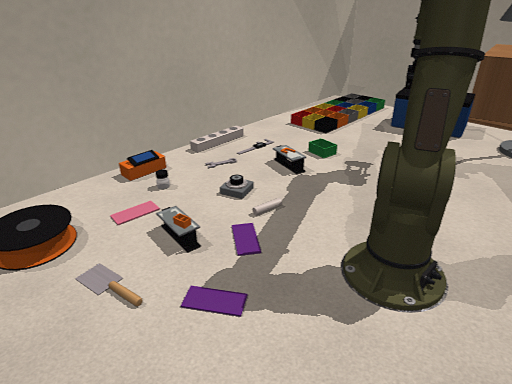

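The box plate is on the left in the top view: centre about (160,180), with the two-compartment box at (156,189). The hook plate is at (380,143) and the camera at (271,148). The purple and pink slabs are decoys. Next I'll measure roughly from the top picture.

```bash
cat > h.py <<'E'
import numpy as np,cv2
from scipy.spatial.transform import Rotation as Ro
from bench import ctrl
def cam(name,s=None):
    c=ctrl.get_calibration(name);f=192/np.tan(np.radians(c["vertical_fov"]/2))
    if name=="wrist":
        T=np.eye(4);T[:3,:3]=Ro.from_rotvec(s["tool_rot"]).as_matrix();T[:3,3]=s["position"]
        M=T@c["T_tool_cam"];A,o=M[:3,:3],M[:3,3]
    else: A=np.array(c["R"]).T;o=-A@np.array(c["t"])
    return f,c["cx"],c["cy"],A,o
def ray(C,uv,z):
    f,cx,cy,A,o=C;uv=np.atleast_2d(uv).astype(float)
    d=np.c_[(uv[:,0]-cx)/f,(uv[:,1]-cy)/f,np.ones(len(uv))]@A.T
    return o+d*((z-o[2])/d[:,2])[:,None]
def proj(C,X):
    f,cx,cy,A,o=C;p=(np.atleast_2d(X)-o)@A
    return np.c_[f*p[:,0]/p[:,2]+cx,f*p[:,1]/p[:,2]+cy]
def orange(im):
    h=cv2.cvtColor(im,cv2.COLOR_RGB2HSV);return cv2.inRange(h,(4,140,60),(18,255,255))
E
python3 - <<'E'
from h import *
im=cv2.imread("pics/top0.png")[...,::-1].copy();C=cam("top")
m=orange(im);m2=np.zeros_like(m);m2[140:220,130:190]=m[140:220,130:190]
p=np.argwhere(m2)[:,::-1].mean(0);print("box",p,ray(C,p,.07))
# plate corners by eye and rectangle of non-background
g=cv2.cvtColor(im,cv2.COLOR_RGB2HSV)
print("plate",ray(C,[160,180],.055),"cam lens",ray(C,[271.5,147],.05))
c=np.hstack([im[135:225,120:200],im[105:195,230:310]])[...,::-1];cv2.imwrite("pics/crop.png",cv2.resize(c,None,fx=5,fy=5,interpolation=cv2.INTER_CUBIC))
E
```

```text
box [155.79891304 189.67934783] [[0.44699709 0.26098276 0.07      ]]
plate [[0.47126483 0.25427183 0.055     ]] cam lens [[ 0.54533415 -0.01749644  0.05      ]]
```

View pics/crop.png

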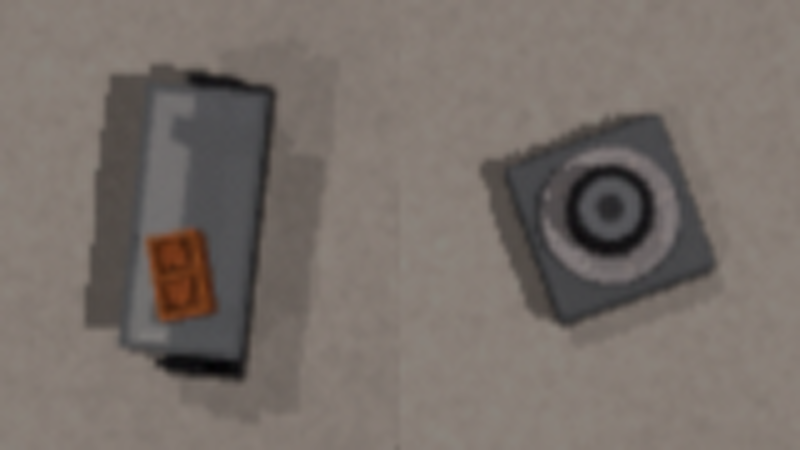

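Left plate corners in the crop are about (150,87), (273,90), (243,362) and (122,347), and the box is at (182,275). The lens centre is at (610,207). Now I'll move the arm across so the wrist camera can look at the plate.

>>> play_rows([
  [[0.3, -0.3, 0, 0, 0, 0, 1], [0.6, -0.6, 0, 0, 0, 0, 1], [0.9, -0.9, 0, 0, 0, 0, 1], [1, -1, 0, 0, 0, 0, 1]],
])

```text
time: 0.5
position: [0.3154, -0.4589, 0.2921]
tool_rot: [-3.071, -0.654, -0.002]
ft_force: [0.4, 0.3, 0.4]
grip_width: 0.998
grip_force: 0.0
```

>>> play_rows([
  [[0.3, -0.3, 0, 0, 0, 0, 1], [0.6, -0.6, 0, 0, 0, 0, 1], [0.9, -0.9, 0, 0, 0, 0, 1], [1, -1, 0, 0, 0, 0, 1]],
])

```text
time: 0.9
position: [0.3659, -0.3277, 0.2923]
tool_rot: [-3.072, -0.654, -0.001]
ft_force: [0.6, -0.5, 0.0]
grip_width: 1.002
grip_force: 0.0
```

>>> play_rows([
  [[0.3, -0.3, 0, 0, 0, 0, 1], [0.6, -0.6, 0, 0, 0, 0, 1], [0.9, -0.9, 0, 0, 0, 0, 1], [1, -1, 0, 0, 0, 0, 1]],
])

```text
time: 1.3
position: [0.4168, -0.1964, 0.2924]
tool_rot: [-3.073, -0.653, -0.001]
ft_force: [0.2, 0.5, -1.0]
grip_width: 1.002
grip_force: 0.0
```

>>> play_rows([
  [[0.3, -0.3, 0, 0, 0, 0, 1], [0.6, -0.6, 0, 0, 0, 0, 1], [0.9, -0.9, 0, 0, 0, 0, 1], [1, -1, 0, 0, 0, 0, 1]],
])

```text
time: 1.7
position: [0.468, -0.0648, 0.2925]
tool_rot: [-3.072, -0.652, -0.002]
ft_force: [-0.3, 0.2, -0.1]
grip_width: 1.004
grip_force: 0.0
```

>>> play_rows([
  [[0, -0.3, 0, 0, 0, 0, 1], [0, -0.6, 0, 0, 0, 0, 1], [0, -0.9, 0, 0, 0, 0, 1], [0, -1, 0, 0, 0, 0, 1]],
])

```text
time: 2.1
position: [0.426, 0.0249, 0.2923]
tool_rot: [3.074, 0.648, -0.0]
ft_force: [0.3, 0.1, 0.6]
grip_width: 1.0
grip_force: 0.0
```

```bash
cat >> h.py <<'E'
def rel(P,yaw=None):
    """increments (fractions) from the present pose to TCP P, tool x at world yaw, pointing down"""
    s=ctrl.get_state();R=Ro.from_rotvec(s["tool_rot"]);out=R.inv().apply(np.array(P)-s["position"])/.1
    x=R.as_matrix()[:,0];y0=np.arctan2(x[1],x[0])
    if yaw is None:yaw=y0
    Rt=Ro.from_euler("z",yaw)*Ro.from_rotvec([np.pi,0,0])
    print("t",round(s["time"],2),"pos",np.round(s["position"],4),"yaw",round(y0,4),"w",round(s["grip_width"],3),"F",round(s["grip_force"],2),s["ft_force"].round(1),"j7",s["joint_positions"][6].round(2))
    print("shift",out.round(3),"turn",((R.inv()*Rt).as_rotvec()/(np.pi/2)).round(3))
E
python3 - <<'E'
from h import *
C=cam("top");q=ray(C,np.array([[150,87],[273,90],[243,362],[122,347]])/5+[120,135],.055);print(q,q.mean(0))
d=q[0]+q[1]-q[2]-q[3];yaw=np.arctan2(d[1],d[0]);print(yaw,np.linalg.norm(d)/2)
print("lens",ray(C,[272,146.4],.05))
c=q.mean(0);rel([c[0]-.08*np.cos(yaw),c[1]-.08*np.sin(yaw),.27],yaw)
E
```

```text
[[0.53919273 0.27799508 0.055     ]
 [0.53613572 0.21799969 0.055     ]
 [0.40448126 0.23413343 0.055     ]
 [0.41312082 0.29269771 0.055     ]] [0.47323263 0.25570648 0.055     ]
-0.11908162551421637 0.12978228378358164
lens [[ 0.54677085 -0.01874809  0.05      ]]
t 2.1 pos [0.426  0.0249 0.2923] yaw 0.4158 w 1.0 F 0.0 [0.3 0.1 0.6] j7 -1.16
shift [ 0.677 -2.329  0.222] turn [ 0.    -0.     0.341]
```

>>> play_rows([
  [[0.2, -0.3, 0, 0, 0, 0, 1], [0.4, -0.6, 0, 0, 0, 0, 1], [0.6, -0.9, 0, 0, 0, 0, 1], [0.68, -0.96, 0, 0, 0, 0, 1]],
])

```text
time: 2.5
position: [0.4508, 0.1414, 0.2927]
tool_rot: [-3.072, -0.651, -0.002]
ft_force: [0.5, -0.1, 0.1]
grip_width: 1.003
grip_force: 0.0
```

>>> play_rows([
  [[0.2, -0.3, 0.05, 0, 0, 0.08, 1], [0.4, -0.6, 0.1, 0, 0, 0.16, 1], [0.6, -0.9, 0.15, 0, 0, 0.24, 1], [0.68, -0.96, 0.2, 0, 0, 0.32, 1], [0.68, -0.96, 0.2, 0, 0, 0.34, 1], [0.68, -0.96, 0.2, 0, 0, 0.34, 1], [0.68, -0.96, 0.2, 0, 0, 0.34, 1]],
])

```text
time: 3.2
position: [0.4748, 0.2523, 0.2718]
tool_rot: [3.135, -0.191, -0.0]
ft_force: [0.6, 0.2, 0.6]
grip_width: 1.002
grip_force: 0.0
```

Run:
```python
from h import *
rel([.4732,.2557,.104],-.119)
s=ctrl.get_state();im=ctrl.get_image("wrist");cv2.imwrite("pics/w1.png",im[...,::-1])
np.save("s1.npy",np.r_[s["position"],s["tool_rot"]])
```

```text
t 3.2 pos [0.4748 0.2523 0.2718] yaw -0.1216 w 1.002 F 0.0 [0.6 0.2 0.6] j7 -2.35
shift [-0.02  -0.033  1.678] turn [ 0.001  0.    -0.002]
```

View pics/w1.png

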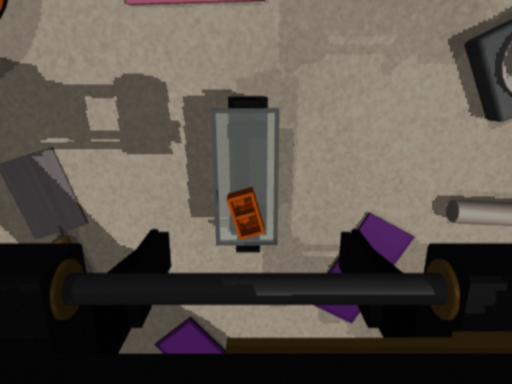

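The wrist view shows the plate outline with corners near (211,109), (279,109), (277,244) and (216,244), and the box at (246,213).

Run:
```python
from h import *
a=np.load("s1.npy");s=dict(position=a[:3],tool_rot=a[3:]);C=cam("wrist",s)
q=ray(C,[[211,109],[279,109],[277,244],[216,244]],.055);c=q.mean(0);print(q.round(4),c)
d=q[0]+q[1]-q[2]-q[3];yaw=np.arctan2(d[1],d[0]);print("yaw",yaw,np.linalg.norm(d)/2,np.linalg.norm(q[0]-q[1]))
im=cv2.imread("pics/w1.png")[...,::-1].copy();m=orange(im);m[:, :200]=0;m[:,300:]=0;m[:180]=0;m[250:]=0
p=np.argwhere(m)[:,::-1];b=ray(C,p.mean(0),.068)[0];print("box",p.mean(0),b, cv2.minAreaRect(p.astype(np.float32)))
R=Ro.from_euler("z",-yaw);print("box in plate",R.apply(b-c))
ct=cam("top");print("box top view",ray(ct,[155.8,189.68],.068))
cv2.imwrite("pics/w1c.png",cv2.resize(im[95:260,190:300,::-1],None,fx=3.6,fy=3.6,interpolation=cv2.INTER_CUBIC))
```

```text
[[0.5418 0.2827 0.055 ]
 [0.5348 0.2241 0.055 ]
 [0.4078 0.2387 0.055 ]
 [0.4148 0.2977 0.055 ]] [0.47480563 0.26081504 0.055     ]
yaw -0.11572471305192177 0.12787895113406159 0.059055364888917355
box [245.64070796 213.62743363] [0.44717795 0.26415378 0.068     ] ((245.32704162597656, 213.43783569335938), (47.78895568847656, 28.305768966674805), 72.89727020263672)
box in plate [-0.0278284   0.00012633  0.013     ]
box top view [[0.44713496 0.26147749 0.068     ]]
```

View pics/w1c.png

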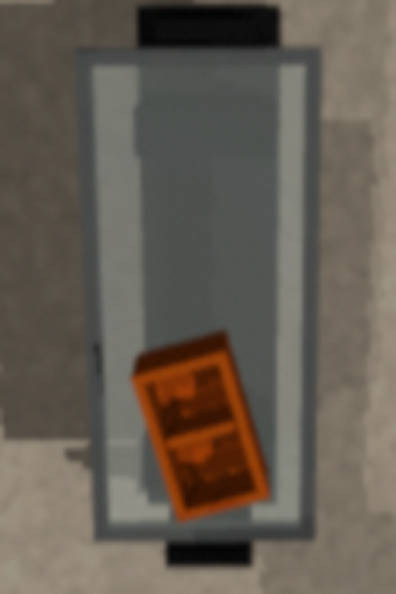

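Run:
```python
from h import *
rel([.4698,.2610,.175],-.116)
```

```text
t 3.25 pos [0.4747 0.2525 0.272 ] yaw -0.1217 w 1.001 F 0.0 [-0.1 -0.7  0.5] j7 -2.35
shift [-0.059 -0.079  0.97 ] turn [ 0.    -0.    -0.004]
```

>>> play_rows([
  [[-0.06, -0.08, 0.2, 0, 0, -0.004, 1], [-0.06, -0.08, 0.45, 0, 0, -0.004, 1], [-0.06, -0.08, 0.7, 0, 0, -0.004, 1], [-0.06, -0.08, 0.9, 0, 0, -0.004, 1], [-0.06, -0.08, 0.97, 0, 0, -0.004, 1], [-0.06, -0.08, 0.97, 0, 0, -0.004, 1], [-0.06, -0.08, 0.97, 0, 0, -0.004, 1], [-0.06, -0.08, 0.97, 0, 0, -0.004, 1]],
])

```text
time: 4.05
position: [0.4696, 0.2629, 0.1765]
tool_rot: [-3.136, 0.179, -0.003]
ft_force: [-0.2, -0.0, 0.5]
grip_width: 1.001
grip_force: 0.0
```

Run:
```python
from h import *
s=ctrl.get_state();im=ctrl.get_image("wrist");cv2.imwrite("pics/w2.png",im[...,::-1])
np.save("s2.npy",np.r_[s["position"],s["tool_rot"]])
```

```text
(no output)
```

View pics/w2.png

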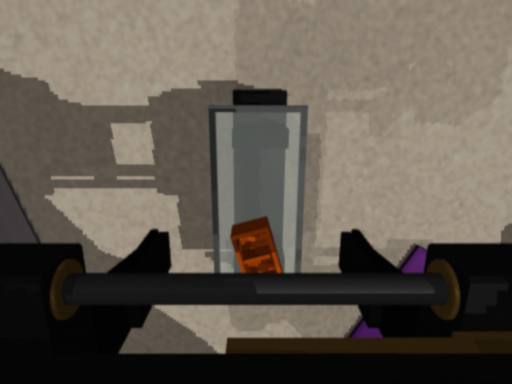

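The plate's far corners are now at about (209,106) and (307,106), and the fingers are at columns 170 and 340, so the plate sits slightly to the right of the tool centre.

Run:
```python
from h import *
a=np.load("s2.npy");C=cam("wrist",dict(position=a[:3],tool_rot=a[3:]))
q=ray(C,[[209,106],[307,106],[215,270],[301,270]],.055);print(q.round(4))
l=q[0]-q[2];r=q[1]-q[3];print(np.arctan2(l[1],l[0]),np.arctan2(r[1],r[0]))
yaw=-.116;u=np.array([np.cos(yaw),np.sin(yaw),0]);c=(q[0]+q[1])/2-.065*u;print("c",c)
g=c-.005*u;print(g);rel([g[0],g[1],.1035],yaw)
```

```text
[[0.542  0.2828 0.055 ]
 [0.5354 0.2244 0.055 ]
 [0.433  0.295  0.055 ]
 [0.4265 0.2361 0.055 ]]
-0.11135352079620038 -0.10687351537151038
c [0.47414537 0.26112229 0.055     ]
[0.46917897 0.26170099 0.055     ]
t 4.1 pos [0.4695 0.2629 0.1764] yaw -0.1142 w 0.997 F 0.0 [-0.3 -0.4 -0.1] j7 -2.44
shift [-0.004  0.013  0.729] turn [-0.    -0.001  0.001]
```

>>> play_rows([
  [[0, 0.015, 0.1, 0, 0, 0, 1], [0, 0.015, 0.25, 0, 0, 0, 1], [0, 0.015, 0.4, 0, 0, 0, 1], [0, 0.015, 0.55, 0, 0, 0, 1], [0, 0.015, 0.68, 0, 0, 0, 1], [0, 0.015, 0.73, 0, 0, 0, 1], [0, 0.015, 0.73, 0, 0, 0, 1], [0, 0.015, 0.73, 0, 0, 0, 1]],
])

```text
time: 4.9
position: [0.4689, 0.2615, 0.1024]
tool_rot: [-3.136, 0.179, -0.001]
ft_force: [0.3, 0.4, -0.4]
grip_width: 1.002
grip_force: 0.0
```

Run:
```python
from h import *
rel([.4692,.2615,.1035],-.113)
```

```text
t 4.9 pos [0.4689 0.2615 0.1024] yaw -0.1138 w 1.002 F 0.0 [ 0.3  0.4 -0.4] j7 -2.51
shift [ 0.003 -0.001 -0.011] turn [-0. -0. -0.]
```

>>> play_rows([
  [[0, 0, -0.01, 0, 0, 0, 0.7], [0, 0, -0.01, 0, 0, 0, 0.6], [0, 0, -0.01, 0, 0, 0, 0.5], [0, 0, -0.01, 0, 0, 0, 0.45], [0, 0, -0.01, 0, 0, 0, 0.4], [0, 0, -0.01, 0, 0, 0, 0.35], [0, 0, -0.01, 0, 0, 0, 0.3], [0, 0, -0.01, 0, 0, 0, 0.2]],
], squeeze=8)

```text
time: 5.7
position: [0.4687, 0.2611, 0.1032]
tool_rot: [3.136, -0.179, -0.0]
ft_force: [-0.1, 0.6, 0.8]
grip_width: 0.692
grip_force: 8.0
```

>>> play_rows([
  [[0, 0, 0, 0, 0, 0, -1], [0, 0, 0, 0, 0, 0, -1], [0, 0, 0, 0, 0, 0, -1], [0, 0, 0, 0, 0, 0, -1], [0, 0, 0, 0, 0, 0, -1]],
], squeeze=25)

```text
time: 6.2
position: [0.4687, 0.2611, 0.1032]
tool_rot: [3.136, -0.179, 0.0]
ft_force: [-0.6, -0.5, 1.2]
grip_width: 0.68
grip_force: 26.2
```

Run:
```python
from h import *
rel([.4692,.2615,.1035],-.113)
im=ctrl.get_image("wrist");cv2.imwrite("pics/w3.png",im[...,::-1])
```

```text
t 6.2 pos [0.4687 0.2611 0.1032] yaw -0.1139 w 0.68 F 26.21 [-0.6 -0.5  1.2] j7 -2.51
shift [ 0.005 -0.004 -0.003] turn [ 0.    -0.    -0.001]
```

View pics/w3.png

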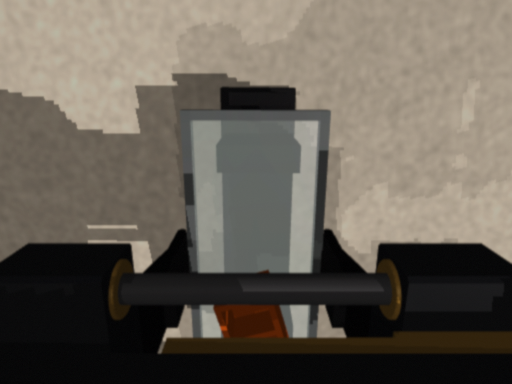

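The pads are on both long edges and the plate is centred between the fingers (columns 182 and 329), with the box untouched. Now I'll lift gently.

>>> play_rows([
  [[0, 0, -0.02, 0, 0, 0, -1], [0, 0, -0.06, 0, 0, 0, -1], [0, 0, -0.12, 0, 0, 0, -1], [0, 0, -0.19, 0, 0, 0, -1], [0, 0, -0.26, 0, 0, 0, -1], [0, 0, -0.32, 0, 0, 0, -1], [0, 0, -0.36, 0, 0, 0, -1], [0, 0, -0.38, 0, 0, 0, -1]],
], squeeze=25)

```text
time: 7.05
position: [0.4689, 0.2612, 0.1418]
tool_rot: [-3.136, 0.179, -0.001]
ft_force: [0.6, -0.1, -1.6]
grip_width: 0.686
grip_force: 26.1
```

>>> play_rows([
  [[0, 0, -0.02, 0, 0, 0, -1], [0, 0, -0.08, 0, 0, 0, -1], [0, 0, -0.18, 0, 0, 0, -1], [0, 0, -0.3, 0, 0, 0, -1], [0, 0, -0.42, 0, 0, 0, -1], [0, 0, -0.52, 0, 0, 0, -1], [0, 0, -0.59, 0, 0, 0, -1], [0, 0, -0.62, 0, 0, 0, -1]],
])

```text
time: 7.85
position: [0.469, 0.2613, 0.2043]
tool_rot: [-3.136, 0.179, -0.002]
ft_force: [0.5, 0.0, -1.4]
grip_width: 0.677
grip_force: 26.1
```

Run:
```python
from h import *
s=ctrl.get_state();np.save("s4.npy",np.r_[s["position"],s["tool_rot"]])
im=ctrl.get_image("wrist");cv2.imwrite("pics/w4.png",im[...,::-1])
sd=ctrl.get_image("side");cv2.imwrite("pics/sd4.png",cv2.resize(sd[150:260,110:260,::-1],None,fx=4,fy=4,interpolation=cv2.INTER_CUBIC))
rel([.4692,.2615,.1035],-.113)
```

```text
t 7.95 pos [0.4688 0.2611 0.2036] yaw -0.1141 w 0.685 F 26.13 [ 0.1 -0.7 -1.3] j7 -2.41
shift [ 0.003 -0.004  1.001] turn [-0.    -0.    -0.001]
```

View pics/sd4.png

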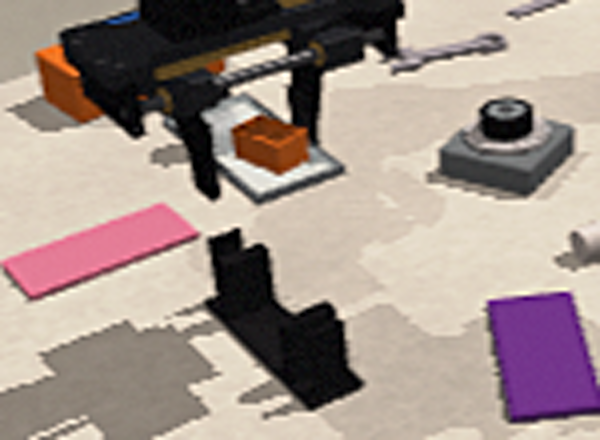

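The plate is clear of the stand and level, with the box standing on it. Now I'll carry it smoothly towards the lens, about 0.28 m, in one continuous ramped motion.

>>> play_rows([
  [[0.01, 0.02, 0, 0, 0, 0, -1], [0.03, 0.06, 0, 0, 0, 0, -1], [0.06, 0.12, 0, 0, 0, 0, -1], [0.1, 0.2, 0, 0, 0, 0, -1], [0.15, 0.3, 0, 0, 0, 0, -1], [0.205, 0.42, 0, 0, 0, 0, -1], [0.275, 0.56, 0, 0, 0, 0, -1], [0.35, 0.72, 0, 0, 0, 0, -1]],
])

```text
time: 8.75
position: [0.4957, 0.1842, 0.2032]
tool_rot: [3.136, -0.179, 0.0]
ft_force: [0.2, -0.4, -1.6]
grip_width: 0.687
grip_force: 26.1
```

>>> play_rows([
  [[0.075, 0.155, 0, 0, 0, 0, -1], [0.15, 0.31, 0, 0, 0, 0, -1], [0.225, 0.465, 0, 0, 0, 0, -1], [0.305, 0.62, 0, 0, 0, 0, -1]],
])

```text
time: 9.15
position: [0.5189, 0.1186, 0.2032]
tool_rot: [3.136, -0.181, 0.0]
ft_force: [0.4, -0.9, -0.6]
grip_width: 0.684
grip_force: 26.1
```

>>> play_rows([
  [[0.075, 0.155, 0, 0, 0, 0, -1], [0.15, 0.31, 0, 0, 0, 0, -1], [0.225, 0.465, 0, 0, 0, 0, -1], [0.305, 0.62, 0, 0, 0, 0, -1]],
])

```text
time: 9.55
position: [0.5421, 0.0537, 0.2032]
tool_rot: [3.136, -0.18, -0.0]
ft_force: [0.9, -0.3, -0.6]
grip_width: 0.68
grip_force: 26.1
```

>>> play_rows([
  [[0.075, 0.16, 0, 0, 0, 0, -1], [0.145, 0.3, 0, 0, 0, 0, -1], [0.2, 0.42, 0, 0, 0, 0, -1], [0.25, 0.52, 0, 0, 0, 0, -1], [0.29, 0.6, 0, 0, 0, 0, -1], [0.32, 0.66, 0, 0, 0, 0, -1], [0.34, 0.7, 0, 0, 0, 0, -1], [0.35, 0.72, 0, 0, 0, 0, -1]],
])

```text
time: 10.35
position: [0.5684, -0.0202, 0.2032]
tool_rot: [-3.136, 0.179, 0.0]
ft_force: [-1.1, -0.4, -1.3]
grip_width: 0.682
grip_force: 26.1
```

Run:
```python
from h import *
rel([.5683,-.0199,.2035],-.114)
s=ctrl.get_state();w=ctrl.get_image("wrist");sd=ctrl.get_image("side");tp=ctrl.get_image("top")
cv2.imwrite("pics/w5.png",w[...,::-1]);cv2.imwrite("pics/sd5.png",sd[...,::-1]);cv2.imwrite("pics/tp5.png",tp[...,::-1])
w4=cv2.imread("pics/w4.png")[...,::-1];w3=cv2.imread("pics/w3.png")[...,::-1]
for i in(w3,w4,w): # far grey edge rows, and orange centroid
    m=orange(i);m[:230]=0;m[:,:180]=0;m[:,330:]=0;p=np.argwhere(m);print(np.abs(np.diff(i[90:125,235:275].mean((1,2)))).round(0).astype(int),p.mean(0),len(p))
a=np.hstack([cv2.resize(sd[130:230,180:300],(480,400),interpolation=cv2.INTER_CUBIC),cv2.resize(w[80:384,130:380],(320,389))[:400] if 0 else cv2.copyMakeBorder(cv2.resize(w[80:384,130:380],(320,389)),0,11,0,0,cv2.BORDER_CONSTANT)])
cv2.imwrite("pics/c5.png",a[...,::-1])
```

```text
t 10.35 pos [ 0.5684 -0.0202  0.2032] yaw -0.1139 w 0.682 F 26.13 [-1.1 -0.4 -1.3] j7 -1.86
shift [-0.002 -0.002 -0.003] turn [-0.  0.  0.]
[ 1  4  3  1  0  0  0  0  0  0  0  0  0  1  3  3  1  2 17 31 19  5  0  0
  0  0  0  0  2  6  7  3  0  0] [319.23110721 249.94991213] 1138
[ 8  1  2  1  0  0  0  0  0  1  1  0  0  0  0  0  0  2 14 28 16  4  0  0
  0  0  0  0  1  5  5  2  1  3] [318.87355212 248.34266409] 1036
[ 0  0  0  1  0  0  0  1  1  1  1  1  1  1  1  1  1  7 27 32 11  0  0  0
  0  0  0  0  8 28 30 14  3  0] [319.20652174 248.57608696] 920
```

View pics/c5.png

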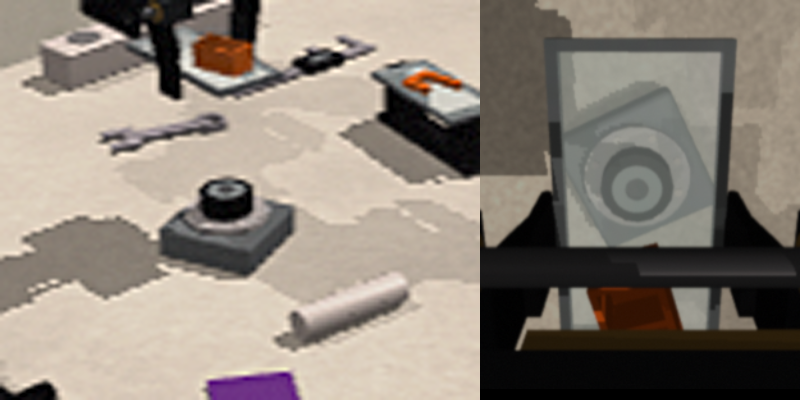

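The plate is level: its far edge is unchanged in the wrist view, and the box is still on it. The lens shows through the glass at wrist pixel (252.7,227). I'll check the box against the lens.

Run:
```python
from h import *
s=ctrl.get_state();C=cam("wrist",s);print("lens wrist",ray(C,[252.7,226.9],.05))
S=cam("side")
im=cv2.imread("pics/sd5.png")[...,::-1].copy()
m=orange(im);m[:130]=0;m[160:]=0;m[:,:215]=0;m[:,250:]=0
p=np.argwhere(m)[:,::-1];print("box side",p.mean(0),len(p),ray(S,p.mean(0),.165))
print("lens side",ray(S,[180+228/4,130+188/4],.05))
```

```text
lens wrist [[ 0.54739958 -0.01538101  0.05      ]]
box side [235.50833333 143.225     ] 120 [[ 0.54440608 -0.01914764  0.165     ]]
lens side [[ 0.54236238 -0.0180005   0.05      ]]
```

>>> play_rows([
  [[0, 0, 0, 0, 0, 0, -1], [0, 0, 0, 0, 0, 0, -1], [0, 0, 0, 0, 0, 0, -1], [0, 0, 0, 0, 0, 0, -1], [0, 0, 0, 0, 0, 0, -1], [0, 0, 0, 0, 0, 0, -1], [0, 0, 0, 0, 0, 0, -1], [0, 0, 0, 0, 0, 0, -1]],
])

```text
time: 11.3
position: [0.5683, -0.02, 0.2032]
tool_rot: [3.136, -0.179, -0.0]
ft_force: [0.2, 0.2, -1.3]
grip_width: 0.683
grip_force: 26.1
```

>>> play_rows([
  [[0, 0, 0, 0, 0, 0, -1], [0, 0, 0, 0, 0, 0, -1], [0, 0, 0, 0, 0, 0, -1], [0, 0, 0, 0, 0, 0, -1], [0, 0, 0, 0, 0, 0, -1], [0, 0, 0, 0, 0, 0, -1], [0, 0, 0, 0, 0, 0, -1], [0, 0, 0, 0, 0, 0, -1]],
])

```text
time: 12.1
position: [0.5684, -0.02, 0.2032]
tool_rot: [3.136, -0.179, 0.0]
ft_force: [0.2, -0.3, -1.5]
grip_width: 0.682
grip_force: 26.1
```

>>> play_rows([
  [[0, 0, 0, 0, 0, 0, -1], [0, 0, 0, 0, 0, 0, -1], [0, 0, 0, 0, 0, 0, -1], [0, 0, 0, 0, 0, 0, -1], [0, 0, 0, 0, 0, 0, -1], [0, 0, 0, 0, 0, 0, -1], [0, 0, 0, 0, 0, 0, -1], [0, 0, 0, 0, 0, 0, -1]],
])

```text
time: 12.9
position: [0.5683, -0.02, 0.2032]
tool_rot: [3.136, -0.179, -0.0]
ft_force: [-0.3, 0.1, -1.4]
grip_width: 0.68
grip_force: 26.1
```

>>> play_rows([
  [[0, 0, 0, 0, 0, 0, -1], [0, 0, 0, 0, 0, 0, -1], [0, 0, 0, 0, 0, 0, -1], [0, 0, 0, 0, 0, 0, -1], [0, 0, 0, 0, 0, 0, -1], [0, 0, 0, 0, 0, 0, -1], [0, 0, 0, 0, 0, 0, -1], [0, 0, 0, 0, 0, 0, -1]],
])

```text
time: 13.7
position: [0.5684, -0.02, 0.2032]
tool_rot: [3.136, -0.179, 0.0]
ft_force: [0.5, 0.2, -1.1]
grip_width: 0.682
grip_force: 26.1
```

>>> play_rows([
  [[0, 0, 0, 0, 0, 0, -1], [0, 0, 0, 0, 0, 0, -1], [0, 0, 0, 0, 0, 0, -1], [0, 0, 0, 0, 0, 0, -1], [0, 0, 0, 0, 0, 0, -1], [0, 0, 0, 0, 0, 0, -1], [0, 0, 0, 0, 0, 0, -1], [0, 0, 0, 0, 0, 0, -1]],
])

```text
time: 14.5
position: [0.5683, -0.02, 0.2032]
tool_rot: [3.136, -0.179, -0.0]
ft_force: [-0.8, 0.1, -0.8]
grip_width: 0.686
grip_force: 26.1
```

```bash
python3 -c "
from bench import ctrl
print(ctrl.close_job())"
```

```text
the job is handed in; nothing more can be done
None
```

I gripped the box plate by its long edges, carried it over the lens, held it still and level for 4 s about 10 cm above it, and handed in still holding it; the box measured within about 5 mm of the lens centre, but no verdict came back.

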